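Prise open the feeding-set case with a spreader

ROBOT

A 7-joint arm with a two-finger parallel gripper is mounted at the origin on the work surface. World frame = base frame: x ahead of the robot, y to its left, z up, the work surface at z = 0. Lengths are in m, angles in rad, forces in N, time in s.
With the tool pointing down it reaches from about 0.4 to 0.85 m from the base axis. Payload 10.4 kg.
Tool frame: the origin (TCP) lies between the finger pads; the fingertips stand 14 mm ahead of it and the grasp point (between the pads) lies 5 mm behind it; z points along the fingers, y is the direction in which the jaws open and shut (so a half turn about z gives the same grasp; the last joint's range is limited). The gripper opens to 87 mm and grips with 3 to 60 N. Pads are 19 mm wide; open, the fingers measure 117 mm over their backs; the gripper's body (75 mm by 190 mm) begins 51 mm behind the grasp point.
Start: joints at [1.284, 0.332, -0.065, 1.46, 0.022, 1.35, -0.088], TCP at [0.163, -0.603, 0.237] pointing down, gripper open.
Joint ranges: [-2.6, 2.6], [-0.5, 2.12], [-1.47, 1.34], [0.16, 2.42], [-1.27, 4.41], [0.06, 2.06], [-2.6, 2.6]. Speed limits (rad/s): [2.22, 2.22, 2.79, 2.79, 3.14, 3.14, 3.14].

INTERFACE

Orientations are given as a unit quaternion [x, y, z, w].
In Python, from bench import readout, camera, calibration, order gives the robot as it stands.
- The arm moves only by the tool apply_moves, never from a script. Its argument "deltas" is a list of rows, each an object with "translation": the shift along the world's x, y, z in m, a list of three; "turn": the turn, a rotation vector about the world's x, y, z in rad, a list of three; "hand": the finger opening in m, from 0 to 0.087. A call has 1 to 5 rows; each row shifts and turns the pose as measured when the row begins; what a row does not reach is not made up. A row lasts 1/10 s, in which the tool goes at most 50 mm and 8.59 degrees, less where a joint would pass 70% of its speed; a pose out of reach is approached as far as the arm can. A call with a gripper value outside its range is refused whole. The fingers move at their own pace and stop on an object; "newtons" is the grip in N (left out, the last holds). Time passes only in rows, so rows that do not move let the fingers close. It gives the time, the measured TCP pose, the force and the opening at its end, in the units of the state.
- readout.read_state(): the state, without advancing time (a new reading comes with each control period).
- camera(name): name is "scene" or "top" or "wrist"; returns the picture (420x560x3 uint8, red, green, blue); there is no depth.
- calibration(name): a dict with "fx", "fy", "cx", "cy" (pixels), "extrinsics" (4x4, takes a point from world to camera coordinates). Camera axes: x right, y down, z forward; pixel columns grow to the right and rows downward; lengths in m; the calibration is good to about 2 mm. A picture is of the moment at which its call begins: read the wrist's pose just before it. calibration takes no time and is no camera call; for the wrist camera it gives the pose at the moment of the call.
- order.close_job(): hands the job in, once; it reports no verdict.
The state is a dict: "time": time; "joint_positions": joint angles; "joint_vel": joint speeds; "joint_torque": joint torques, N m; "ee_pos": TCP position; "eef_rot": TCP orientation; "ft_force": force on the tool from outside, world axes, zero at the start; "torque": the same for the moment, N m; "width": finger opening in m.
Only numpy, scipy, OpenCV 4.12 (cv2) and the standard library are available. Lean on these libraries where they do the work, as an engineer would, in place of code of your own. Each camera call takes 0.05 s, during which the arm holds its last target. There are 200 camera calls.

TASK

Pick up the spreader with the wooden handle and prise up the tight lid of the white feeding-set case: slide the blade into the slot under the lid's front lip and lift with the blade, not with the gripper. Swing the lid over until it is past upright and stays open, then lay the spreader (do not drop it) flat on the floor of the empty wide lane of the plywood drawer, without disturbing the dispenser or the spoons.

Things in the scene. Friction and masses are not known exactly. Their poses are not given: they have to be found in the camera images.
- spreader: Loose butter spreader, 190 mm long, 70 g, lying flat. Origin: on its underside, 10 mm behind the handle's front end; +x runs to the blade tip, z up. Wooden handle (x -90 to +10 mm) 18 mm wide, 20 high; stiff steel blade (x +10 to +100 mm) 24 mm wide, 3 thick, at the handle's mid-height, 10 mm above the underside.
- spreader_grip (a point): Point in the middle of the handle's section, 30 mm behind the handle's front end, a good place to grip; axes as the spreader's.
- spreader_tip (a point): End of the blade, middle of its thickness, 120 mm ahead of spreader_grip.
- spreader_butt (a point): Rear end of the handle, mid-height, 70 mm behind spreader_grip.
- case: White case fixed to the counter, 120 mm deep (x), 170 wide (y), 50 high without lid. Origin: centre of underside; -x is its front, towards the robot. Flat lid, 6 mm thick, 174 wide, hinged along the back top edge, overhangs the front wall by 18 mm. Below it an 18 mm deep flange, underside 32 and top 40 mm above the counter, leaves a slot 10 mm high, 18 mm deep, as wide as the case.
- slot_mouth (a point): Middle of the slot's mouth: 78 mm in front of the case's centre, 45 mm above the counter, halfway up the slot. Axes as the case's (+x goes into the slot). Fixed.
- lid_hinge (a point): Middle of the lid's hinge axis, at the lid's underside, 60 mm behind the case's centre, 50 mm above the counter; the axis runs along the case's y. Fixed.
- lid_lip (a point): Middle of the lid's front lower edge, 138 mm from the hinge axis; moves with the lid.
- lid (a joint): Lid angle in rad: 0 shut, 1.57 upright, 2.0 at its stop. The hinge is stiff: the lid stays where it is left; lifting it at the lip takes about 2 N.
- drawer: Varnished plywood drawer fixed on the counter, 240 mm (x) by 200 (y), walls 8 thick and 45 high, floor 8 thick; origin: centre of underside. A clear divider along x, 3 mm thick, top 38 mm above the counter, stands 18 mm to the -y side of the centre. The wide lane (+y side) is empty; the narrow one holds two spoons.
- drawer_lane (a point): Centre of the empty lane's floor, 8 mm above the counter; the lane is 224 mm long (x) and 108 mm wide (y). Axes as the drawer's.
- dispenser: Blue capsule-shaped formula dispenser with twist cap, 68 mm wide, 116 mm high, beyond the spreader. Leave alone.
- spoon_a: Steel spoon with a dark silicone grip, 150 mm long, in the drawer's narrow lane. Leave alone.
- spoon_b: A spoon like it, in the same lane. Leave alone.
- spoon_c: A spoon like it, lying on the counter beyond the spreader. Leave alone.
Mind the look-alikes: they are no part of the job. Of the things shaped like the case, the white one is meant.

How it is judged:
By the outcome, as a careful person would: the job done as asked, in the order asked, and still so for the second after the job is handed in, with the robot touching nothing.
It also fails if it takes over 58 s, if anything falls off the work surface, if the arm or the gripper's body presses on something with over 40 N, if the wrist force passes 120 N, or if a joint passes its speed limit or range.

## Working session

There is one attempt and no reset: what is moved stays moved. The work goes in short steps, Python scripts to look and compute and a tool call to move; the robot and the scene stay as the last step left them, time stands still between calls to the robot, and variables do not carry over. Pictures are saved under pics/ and viewed, about 8 in all and at most 12, crops included, and the job is handed in when it is done.

Besides the shell and the picture viewer there is one more tool, called in YAML: its name, and indented under it one key for each argument. apply_moves: Moves the arm, as the interface text tells. Its arguments: {"type":"object","properties":{"deltas":{"type":"array","items":{"type":"object","properties":{"translation":{"type":"array","items":{"type":"number"}},"turn":{"type":"array","items":{"type":"number"}},"hand":{"type":"number"}}}},"newtons":{"type":"number"}},"required":["deltas"]}

```bash
mkdir -p pics; ls; python3 - <<'E'
from bench import readout,camera,calibration
import cv2,numpy as np
for n in("scene","top"):
    im=camera(n); cv2.imwrite(f"pics/{n}0.png",im[:,:,::-1])
    c=calibration(n); print(n,{k:np.round(v,4).tolist() for k,v in c.items()})
a=cv2.imread("pics/scene0.png");b=cv2.imread("pics/top0.png")
s=readout.read_state();print(s)
E
```

```text
pics
scene {'fx': 512.13, 'fy': 512.13, 'cx': 279.5071, 'cy': 205.7273, 'extrinsics': [[-0.8271, 0.562, 0.0046, 0.4804], [0.4685, 0.6939, -0.5468, -0.2112], [-0.3105, -0.4502, -0.8372, 1.2411], [0.0, 0.0, 0.0, 1.0]]}
top {'fx': 399.3428, 'fy': 399.3428, 'cx': 276.2968, 'cy': 207.7335, 'extrinsics': [[-0.0011, -0.9998, -0.02, 0.0052], [-0.9928, 0.0035, -0.1195, 0.5515], [0.1195, 0.0198, -0.9926, 0.9145], [0.0, 0.0, 0.0, 1.0]]}
{'time': 0.1, 'joint_positions': array([ 1.28441351,  0.33277763, -0.064701  ,  1.46085612,  0.02160782,
        1.34992042, -0.08852896]), 'joint_vel': array([-1.42164712e-04, -1.30776067e-03,  5.87629704e-05, -1.81675878e-03,
       -5.98943284e-04, -9.40052882e-04, -1.50096337e-03]), 'joint_torque': array([ 9.08356669e-04, -6.24539638e+01,  2.43731128e-02, -3.90720284e+01,
       -6.13448233e-02,  3.65426356e-02,  1.22941955e-05]), 'ee_pos': array([ 0.16286643, -0.60305944,  0.23585347]), 'eef_rot': array([ 9.91315198e-01,  1.31505810e-01, -1.15896312e-04, -6.22192584e-04]), 'ft_force': array([-0.68738666, -0.08771466,  0.43875396]), 'torque': array([ 0.00719149, -0.00341544, -0.01741157]), 'width': 0.08715818321008804}
```

View pics/top0.png

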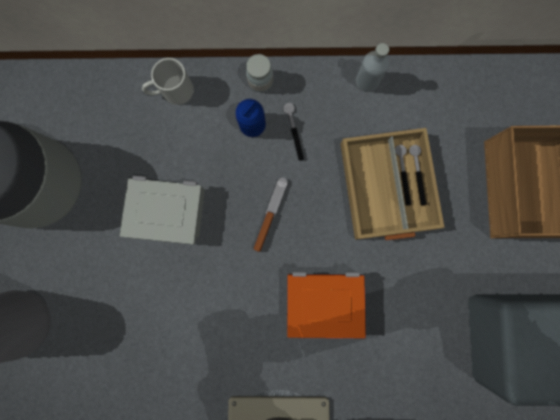

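View pics/scene0.png

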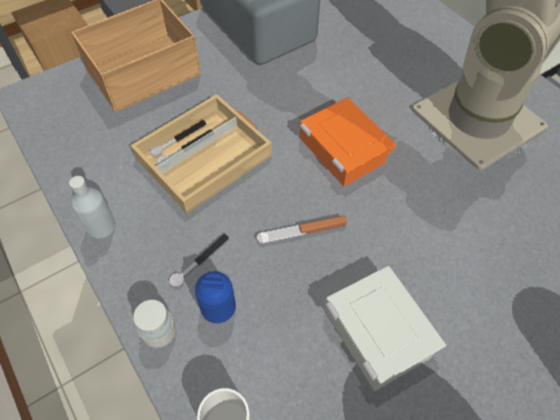

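The top view shows the white case at about (160,212), with its hinge blocks at the top edge, so its front faces the robot. The orange case at (326,306) is the look-alike. The only wooden-handled spreader runs from (259,248) to the tip at (283,180). The drawer is at (392,184) with its wide lane on the left (+y), which leaves the wooden box at (530,180) as another look-alike. Next I'll measure these with masks.

```bash
cat > h.py <<'E'
import cv2,numpy as np
from bench import readout,camera,calibration
def proj(c,P):
    P=np.atleast_2d(P);E=c["extrinsics"];q=P@E[:3,:3].T+E[:3,3]
    return np.c_[c["fx"]*q[:,0]/q[:,2]+c["cx"],c["fy"]*q[:,1]/q[:,2]+c["cy"]]
def ray(c,uv,z):
    uv=np.atleast_2d(uv).astype(float);E=np.array(c["extrinsics"]);R,t=E[:3,:3],E[:3,3]
    d=np.c_[(uv[:,0]-c["cx"])/c["fx"],(uv[:,1]-c["cy"])/c["fy"],np.ones(len(uv))]@R
    o=-R.T@t; return o+d*((z-o[2])/d[:,2])[:,None]
def blob(m,near,k=3):
    m=cv2.morphologyEx(m.astype(np.uint8)*255,cv2.MORPH_OPEN,np.ones((k,k)))
    cs,_=cv2.findContours(m,cv2.RETR_EXTERNAL,cv2.CHAIN_APPROX_NONE)
    cs=[c for c in cs if cv2.contourArea(c)>40]
    return min(cs,key=lambda c:-cv2.pointPolygonTest(c,near,True))
def rect(c,cnt,z):
    P=ray(c,cnt[:,0,:],z)[:,:2]; r=cv2.minAreaRect((P*1000).astype(np.float32)); return r,cv2.boxPoints(r)
E
python3 - <<'E'
from h import *
im=cv2.imread("pics/top0.png");c=calibration("top");c["extrinsics"]=np.array(c["extrinsics"])
hsv=cv2.cvtColor(im,cv2.COLOR_BGR2HSV);H,S,V=cv2.split(hsv)
print(hsv[225,268],hsv[195,277],hsv[225,150],hsv[190,370],hsv[150,230],hsv[140,350],hsv[213,160])
for n,m,p,z in(("lid",(V>125)&(S<60),(160,212),.056),("handle",(S>120)&((H<16)|(H>172)),(265,232),.015),("blade",(V>115)&(S<50),(277,195),.01),("drawer",(S>50)&(H>8)&(H<30)&(V>70),(346,180),.045)):
    try:
        q=blob(m,p,2);r,b=rect(c,q,z);print(n,cv2.contourArea(q),np.round(r[0],1),np.round(r[1],1),round(r[2],1),np.round(b).tolist())
        cv2.drawContours(im,[q],-1,(0,255,255),1)
    except Exception as e:print(n,e)
cv2.imwrite("pics/m0.png",cv2.resize(im[90:260,100:460],None,fx=2.2,fy=2.2,interpolation=cv2.INTER_CUBIC))
E
```

```text
[ 11 164  98] [105   4 125] [ 47  13 142] [ 19 107 153] [100  18  87] [ 20 104 115] [ 50  11 143]
lid 4011.5 [540.6 272. ] [169.8 134.2] 84.2 [[465.0, 194.0], [599.0, 181.0], [616.0, 350.0], [482.0, 363.0]]
handle 227.0 [494.6  32.9] [16.4 94.9] 69.5 [[447.0, 42.0], [536.0, 9.0], [542.0, 24.0], [453.0, 57.0]]
blade 248.5 [5.848e+02 3.000e-01] [22.3 85.9] 68.2 [[541.0, 6.0], [621.0, -26.0], [629.0, -5.0], [549.0, 27.0]]
drawer 9128.0 [ 601.2 -268.7] [253.8 210.2] 7.3 [[462.0, -181.0], [489.0, -389.0], [740.0, -357.0], [714.0, -148.0]]
```

View pics/m0.png

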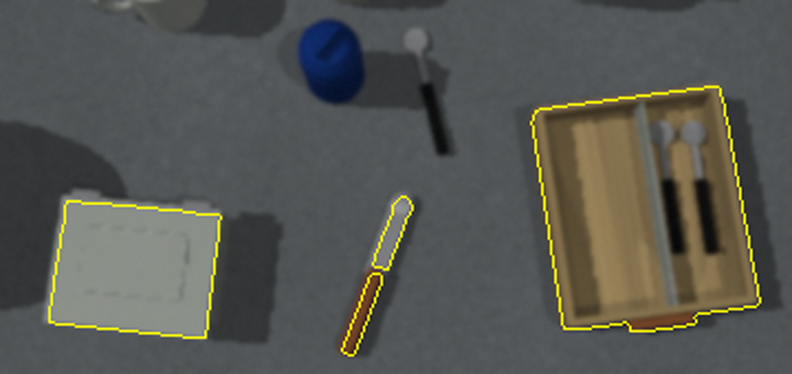

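Only the white case fits the description. It isn't orange, and its measured lid is about 174×138 mm with a yaw of -5.8°. The spreader's grip point is at about (0.5135, 0.0255) with a yaw of -20°, and the lane centre is at about (0.605, -0.230). I'll move above the spreader, turning the tool by about +145°.

apply_moves:
  deltas:
    - {"translation":[0.0195,0.035,0.03],"turn":[0,0,0.14],"hand":0.05}
    - {"translation":[0.0195,0.035,0.03],"turn":[0,0,0.14],"hand":0.05}
    - {"translation":[0.0195,0.035,0],"turn":[0,0,0.14],"hand":0.05}
    - {"translation":[0.0195,0.035,0],"turn":[0,0,0.14],"hand":0.05}
    - {"translation":[0.0195,0.035,0],"turn":[0,0,0.14],"hand":0.05}

```text
time: 0.6
ee_pos: [0.2579, -0.4245, 0.2935]
eef_rot: [0.883, 0.47, -0.003, -0.003]
ft_force: [0.6, 1.3, 0.2]
width: 0.0556
```

apply_moves:
  deltas:
    - {"translation":[0.0195,0.035,0],"turn":[0,0,0.14],"hand":0.05}
    - {"translation":[0.0195,0.035,0],"turn":[0,0,0.14],"hand":0.05}
    - {"translation":[0.0195,0.035,0],"turn":[0,0,0.14],"hand":0.05}
    - {"translation":[0.0195,0.035,0],"turn":[0,0,0.14],"hand":0.05}
    - {"translation":[0.0195,0.035,0],"turn":[0,0,0.14],"hand":0.05}

```text
time: 1.1
ee_pos: [0.3574, -0.2412, 0.2925]
eef_rot: [0.657, 0.754, -0.005, -0.002]
ft_force: [0.7, -0.6, -0.2]
width: 0.0502
```

apply_moves:
  deltas:
    - {"translation":[0.0195,0.035,0],"turn":[0,0,0.14],"hand":0.05}
    - {"translation":[0.0195,0.035,0],"turn":[0,0,0.14],"hand":0.05}
    - {"translation":[0.0195,0.035,0],"turn":[0,0,0.14],"hand":0.05}
    - {"translation":[0.0195,0.035,0],"turn":[0,0,0.14],"hand":0.05}
    - {"translation":[0.0195,0.035,0],"turn":[0,0,0.14],"hand":0.05}

```text
time: 1.6
ee_pos: [0.4565, -0.058, 0.292]
eef_rot: [0.345, 0.939, -0.006, 0.0]
ft_force: [0.0, -0.8, 0.4]
width: 0.0502
```

apply_moves:
  deltas:
    - {"translation":[0.015,0.021,-0.035],"turn":[0,0,0.09],"hand":0.05}
    - {"translation":[0.014,0.021,-0.035],"turn":[0,0,0.09],"hand":0.05}
    - {"translation":[0.014,0.021,-0.035],"turn":[0,0,0.09],"hand":0.05}
    - {"translation":[0.014,0.02,-0.035],"turn":[0,0,0.086],"hand":0.05}
    - {"translation":[0,0,-0.03],"turn":[0,0,0],"hand":0.05}

```text
time: 2.1
ee_pos: [0.5185, 0.0352, 0.1205]
eef_rot: [0.159, 0.987, -0.003, 0.006]
ft_force: [0.4, -1.0, 0.8]
width: 0.05
```

```bash
python3 - <<'E'
from h import *
from scipy.spatial.transform import Rotation as R
s=readout.read_state();print(s["time"],s["ee_pos"],R.from_quat(s["eef_rot"]).as_matrix().round(4).tolist(),s["joint_positions"].round(2))
c=calibration("wrist");im=camera("wrist")[:,:,::-1].copy();hsv=cv2.cvtColor(im,cv2.COLOR_BGR2HSV);H,S,V=cv2.split(hsv)
print(proj(c,[[.5135,.0255,.02],[.6265,-.0155,.01]]))
m=(S>120)&((H<16)|(H>172))
q=blob(m,tuple(map(float,proj(c,[[.5135,.0255,.02]])[0])),3);r,b=rect(c,q,.015);print(np.round(r[0],1),np.round(r[1],1),r[2],np.round(b).tolist())
cv2.drawContours(im,[q],-1,(0,255,255),1);cv2.imwrite("pics/w1.png",im)
E
```

```text
2.1 [0.51852465 0.03523685 0.12046178] [[-0.9491, 0.3148, 0.0116], [0.3148, 0.9491, -0.0086], [-0.0137, -0.0045, -0.9999]] [ 0.54  0.29 -0.79  1.85  0.25  1.09  0.9 ]
[[263.55836628 210.24016522]
 [261.78345082 330.3018063 ]]
[494.8  34.9] [17.  97.1] 69.36371612548828 [[446.0, 44.0], [537.0, 10.0], [543.0, 26.0], [452.0, 60.0]]
```

View pics/w1.png

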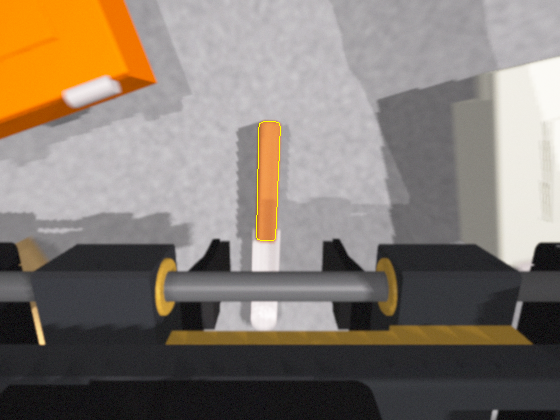

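The close view confirms the wooden handle, running from (269,122) to (266,241), with the blade beyond it under the gripper. Top and wrist agree to about 2 mm. I'll descend and grip.

apply_moves:
  deltas:
    - {"translation":[-0.003,-0.004,-0.03],"turn":[0.009,0.012,-0.035],"hand":0.05}
    - {"translation":[-0.002,-0.004,-0.03],"turn":[0,0,0],"hand":0.05}
    - {"translation":[0,0,-0.02],"turn":[0,0,0],"hand":0.05}
    - {"translation":[0,0,-0.01],"turn":[0,0,0],"hand":0.05}
    - {"translation":[0,0,0],"turn":[0,0,0],"hand":0.05}
  newtons: 60

```text
time: 2.65
ee_pos: [0.509, 0.0234, 0.0235]
eef_rot: [0.181, 0.984, -0.001, -0.006]
ft_force: [-0.1, -0.3, -0.3]
width: 0.0498
```

```bash
python3 - <<'E'
from h import *
from scipy.spatial.transform import Rotation as R
s=readout.read_state();print(s["time"],s["ee_pos"],R.from_quat(s["eef_rot"]).as_matrix().round(4).tolist(),s["ft_force"])
E
```

```text
2.65 [0.5090224  0.02344051 0.02350993] [[-0.9347, 0.3551, -0.0115], [0.3552, 0.9348, -0.0006], [0.0105, -0.0047, -0.9999]] [-0.14152982 -0.33467378 -0.29870071]
```

apply_moves:
  deltas:
    - {"translation":[0.004,0.0035,-0.006],"turn":[0,-0.011,0],"hand":0.05}
    - {"translation":[0,0,0],"turn":[0,0,0],"hand":0.05}
    - {"translation":[0,0,0],"turn":[0,0,0],"hand":0.03}
    - {"translation":[0,0,0],"turn":[0,0,0],"hand":0.01}
    - {"translation":[0,0,0],"turn":[0,0,0],"hand":0}
  newtons: 60

```text
time: 3.15
ee_pos: [0.5161, 0.0272, 0.0213]
eef_rot: [0.181, 0.983, -0.0, 0.003]
ft_force: [-0.1, 0.1, -0.4]
width: 0.0337
```

apply_moves:
  deltas:
    - {"translation":[0,0,0],"turn":[0,0,0],"hand":0}
    - {"translation":[0,0,0],"turn":[0,0,0],"hand":0}
    - {"translation":[0,0,0],"turn":[0,0,0],"hand":0}
  newtons: 60

```text
time: 3.45
ee_pos: [0.5163, 0.0271, 0.0217]
eef_rot: [0.181, 0.983, -0.0, 0.004]
ft_force: [0.3, -0.4, -0.8]
width: 0.0174
```

The grip is a bit high on the handle, so I'll reopen, lower about 6 mm and grip again for a firmer hold.

apply_moves:
  deltas:
    - {"translation":[0,0,0],"turn":[0,0,0],"hand":0.04}
    - {"translation":[0,0,0],"turn":[0,0,0],"hand":0.04}
    - {"translation":[-0.001,0,-0.006],"turn":[0,-0.004,0],"hand":0.04}
    - {"translation":[0,0,-0.003],"turn":[0,0,0],"hand":0.04}
    - {"translation":[0,0,0],"turn":[0,0,0],"hand":0.04}
  newtons: 60

```text
time: 3.95
ee_pos: [0.5162, 0.0288, 0.0147]
eef_rot: [0.181, 0.984, 0.001, 0.007]
ft_force: [0.3, 0.6, 0.4]
width: 0.0388
```

apply_moves:
  deltas:
    - {"translation":[-0.001,-0.001,0.001],"turn":[0,0.014,0],"hand":0.04}
    - {"translation":[0,0,0],"turn":[0,0,0],"hand":0.0}
    - {"translation":[0,0,0],"turn":[0,0,0],"hand":0.0}
    - {"translation":[0,0,0],"turn":[0,0,0],"hand":0}
    - {"translation":[0,0,0],"turn":[0,0,0],"hand":0}
  newtons: 60

```text
time: 4.45
ee_pos: [0.5146, 0.0277, 0.0145]
eef_rot: [0.181, 0.984, -0.001, -0.001]
ft_force: [-1.2, -0.1, 3.6]
width: 0.0174
```

apply_moves:
  deltas:
    - {"translation":[0,0,0],"turn":[0,0,0],"hand":0}
    - {"translation":[0,0,0.02],"turn":[0,0,0],"hand":0}
    - {"translation":[0,0,0.04],"turn":[0,0,0],"hand":0}
    - {"translation":[0,0,0.04],"turn":[0,0,0],"hand":0}
    - {"translation":[0,0,0],"turn":[0,0,0],"hand":0}
  newtons: 60

```text
time: 4.95
ee_pos: [0.5123, 0.0276, 0.116]
eef_rot: [0.181, 0.984, -0.001, -0.004]
ft_force: [0.4, -0.2, -0.3]
width: 0.0174
```

```bash
cat > st.py <<'E'
from h import *
from scipy.spatial.transform import Rotation as R
s=readout.read_state();M=R.from_quat(s["eef_rot"]).as_matrix()
print("t",s["time"],"tcp",s["ee_pos"].round(4),"xyaw",np.degrees(np.arctan2(M[1,0],M[0,0])).round(2),"x",M[:,0].round(4),"z",M[:,2].round(4),"F",s["ft_force"].round(1),"T",s["torque"].round(2),"w",round(s["width"],4),"q",s["joint_positions"].round(2))
E
python3 st.py
```

```text
t 4.95 tcp [0.5123 0.0276 0.116 ] xyaw 159.2 x [-0.9348  0.3551  0.0069] z [-7.6e-03 -5.0e-04 -1.0e+00] F [ 0.4 -0.2 -0.3] T [ 0.04 -0.22 -0.03] w 0.0174 q [ 0.56  0.29 -0.79  1.86  0.23  1.09  0.89]
```

apply_moves:
  deltas:
    - {"translation":[-0.028,0.03,0],"turn":[0,-0.004,0.033],"hand":0}
    - {"translation":[-0.028,0.033,0],"turn":[0,-0.004,0.033],"hand":0}
    - {"translation":[-0.025,0.033,0],"turn":[0,0,0.033],"hand":0}
    - {"translation":[-0.025,0.033,0],"turn":[0,0,0.033],"hand":0}
    - {"translation":[-0.025,0.033,0],"turn":[0,0,0.033],"hand":0}

```text
time: 5.45
ee_pos: [0.3789, 0.1877, 0.1139]
eef_rot: [0.102, 0.995, -0.001, 0.001]
ft_force: [0.6, 0.8, -0.4]
width: 0.0177
```

apply_moves:
  deltas:
    - {"translation":[-0.025,0.033,0],"turn":[0,0,0.033],"hand":0}
    - {"translation":[-0.023,0.033,0],"turn":[0,0,0.033],"hand":0}
    - {"translation":[-0.018,0.028,0],"turn":[0,0,0.03],"hand":0}
    - {"translation":[0,0,0],"turn":[0,0,0],"hand":0}

```text
time: 5.85
ee_pos: [0.3055, 0.2869, 0.1121]
eef_rot: [0.049, 0.999, -0.002, 0.002]
ft_force: [0.5, -0.4, 0.3]
width: 0.0173
```

```bash
python3 st.py; python3 - <<'E'
from h import *
for n in("wrist","top"):
    im=camera(n)[:,:,::-1];cv2.imwrite(f"pics/{n}2.png",im)
a=cv2.imread("pics/top2.png")[150:300,80:280];b=cv2.imread("pics/wrist2.png")
cv2.imwrite("pics/c2.png",np.hstack([cv2.resize(a,(400,300)),cv2.resize(b,(400,300))]))
E
```

```text
t 5.85 tcp [0.3055 0.2869 0.1121] xyaw 174.4 x [-0.9952  0.0976 -0.0036] z [ 0.0032 -0.0037 -1.    ] F [ 0.5 -0.4  0.3] T [ 0.04 -0.14 -0.03] w 0.0173 q [ 0.25  0.09 -1.13  2.08  0.1   1.03  0.55]
```

View pics/c2.png

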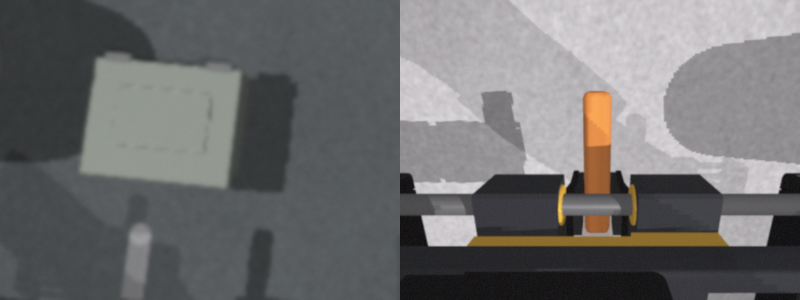

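The spreader is held straight, with the blade tip at about (150,262) in the full top image, in front of the lid's lip (edge at roughly y=240). I'll lower to slot height in front of the mouth.

apply_moves:
  deltas:
    - {"translation":[0.004,0.002,-0.025],"turn":[0,0,0],"hand":0}
    - {"translation":[0.003,0.002,-0.025],"turn":[0,0,0],"hand":0}
    - {"translation":[0,0,-0.012],"turn":[0,0,0],"hand":0}
    - {"translation":[0,0,0],"turn":[0,0,0],"hand":0}

```text
time: 6.35
ee_pos: [0.3186, 0.2827, 0.0463]
eef_rot: [0.056, 0.998, -0.004, 0.002]
ft_force: [0.6, 0.2, 0.0]
width: 0.0174
```

```bash
python3 st.py; python3 - <<'E'
from h import *
from scipy.spatial.transform import Rotation as R
im=camera("scene")[:,:,::-1];cv2.imwrite("pics/s3.png",im);c=calibration("scene")
s=readout.read_state();M=R.from_quat(s["eef_rot"]).as_matrix()
t=s["ee_pos"]-.119*M[:,0]+.0045*M[:,2];print("tip",t,proj(c,t),"mouth",proj(c,[.472,.279,.045]))
x,y=map(int,proj(c,t)[0]);cv2.imwrite("pics/s3c.png",cv2.resize(im[270:420,300:500].copy(),(800,600),interpolation=cv2.INTER_CUBIC))
ct=calibration("top");im=camera("top");print("top tip proj",proj(ct,t+[0,0,.0015]))
g=im[:,:,::-1];hsv=cv2.cvtColor(np.ascontiguousarray(g),cv2.COLOR_BGR2HSV);print([ (v,int(hsv[v,int(proj(ct,t)[0,0]),2])) for v in range(232,275,2)])
E
```

```text
t 6.35 tcp [0.3186 0.2827 0.0463] xyaw 173.55 x [-0.9937  0.1124 -0.0047] z [ 0.0038 -0.0082 -1.    ] F [0.6 0.2 0. ] T [ 0.12 -0.1  -0.02] w 0.0174 q [ 0.15  0.27 -1.06  2.12  0.31  0.91  0.38]
tip [0.43720344 0.26940758 0.04313359] [[425.57135378 290.51846423]] mouth [[415.32967003 304.1003418 ]]
top tip proj [[161.99774015 256.37216055]]
[(232, 155), (234, 154), (236, 154), (238, 153), (240, 136), (242, 98), (244, 96), (246, 96), (248, 95), (250, 84), (252, 77), (254, 83), (256, 120), (258, 135), (260, 148), (262, 160), (264, 159), (266, 136), (268, 115), (270, 114), (272, 115), (274, 114)]
```

View pics/s3c.png

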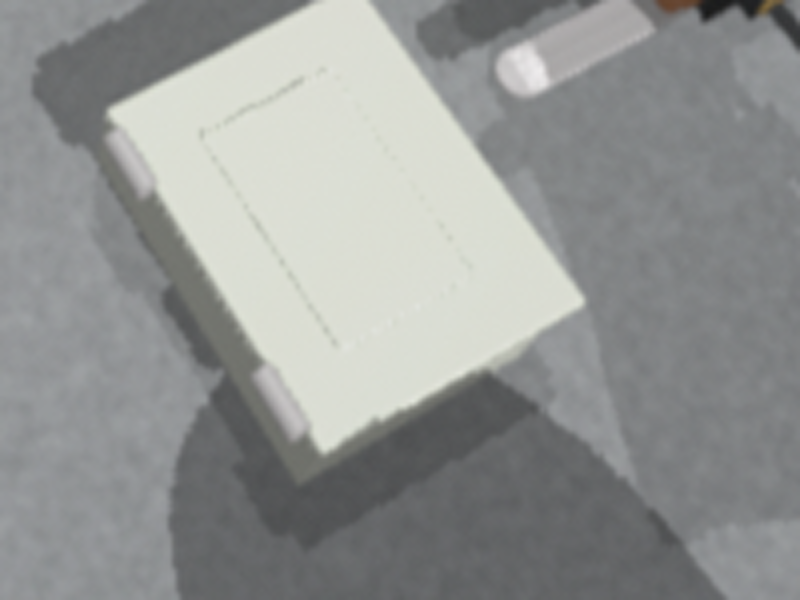

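In the scene crop the blade tip at (505,80) matches the predicted (426,290), so the tip model is good to about 1 mm. Next come the small corrections to height, yaw and y.

apply_moves:
  deltas:
    - {"translation":[0,0.01,0.003],"turn":[0.008,0,0.012],"hand":0}
    - {"translation":[0,0,0],"turn":[0,0,0],"hand":0}
    - {"translation":[0,0,0],"turn":[0,0,0],"hand":0}

```text
time: 6.75
ee_pos: [0.321, 0.2944, 0.0531]
eef_rot: [0.051, 0.999, 0.001, 0.005]
ft_force: [0.5, 0.1, -1.3]
width: 0.018
```

```bash
cat >> st.py <<'E'
t=s["ee_pos"]-.119*M[:,0]+.0045*M[:,2];e=np.array([.995,-.101,0]);print("tip",t.round(4),"depth in slot mm",((t-[.472,.279,.045])@e*1000).round(1))
E
python3 st.py
```

```text
t 6.75 tcp [0.321  0.2944 0.0531] xyaw 174.19 x [-0.9948  0.1012 -0.0089] z [ 0.0092  0.0025 -1.    ] F [ 0.5  0.1 -1.3] T [ 0.04 -0.13  0.02] w 0.018 q [ 0.14  0.27 -1.06  2.1   0.31  0.92  0.38]
tip [0.4394 0.2823 0.0496] depth in slot mm -32.7
```

apply_moves:
  deltas:
    - {"translation":[0,0,-0.002],"turn":[0,0.007,0],"hand":0}
    - {"translation":[0,0,0],"turn":[0,0,0],"hand":0}

```text
time: 6.95
ee_pos: [0.3215, 0.2945, 0.0516]
eef_rot: [0.051, 0.999, 0.001, 0.002]
ft_force: [-0.6, -0.1, -0.2]
width: 0.0175
```

```bash
python3 st.py
```

```text
t 6.95 tcp [0.3215 0.2945 0.0516] xyaw 174.19 x [-0.9949  0.1013 -0.003 ] z [ 0.0033  0.0027 -1.    ] F [-0.6 -0.1 -0.2] T [ 0.05 -0.17 -0.01] w 0.0175 q [ 0.14  0.28 -1.06  2.1   0.31  0.92  0.38]
tip [0.4399 0.2824 0.0475] depth in slot mm -32.3
```

apply_moves:
  deltas:
    - {"translation":[0.008,-0.001,-0.002],"turn":[0,0,0],"hand":0}
    - {"translation":[0.008,-0.001,0],"turn":[0,0,0],"hand":0}
    - {"translation":[0,0,0],"turn":[0,0,0],"hand":0}

```text
time: 7.25
ee_pos: [0.3393, 0.292, 0.0494]
eef_rot: [0.051, 0.999, 0.001, 0.002]
ft_force: [-0.0, 0.2, -0.5]
width: 0.0177
```

```bash
python3 st.py
```

```text
t 7.25 tcp [0.3393 0.292  0.0494] xyaw 174.17 x [-0.9948  0.1016 -0.0034] z [ 0.0037  0.0025 -1.    ] F [-0.   0.2 -0.5] T [ 0.08 -0.13  0.02] w 0.0177 q [ 0.14  0.31 -1.03  2.07  0.34  0.93  0.39]
tip [0.4577 0.2799 0.0453] depth in slot mm -14.3
```

Height is right at 45 mm. Now I'll insert in small steps.

apply_moves:
  deltas:
    - {"translation":[0.007,-0.001,0],"turn":[0,0,0],"hand":0}
    - {"translation":[0.007,-0.001,0],"turn":[0,0,0],"hand":0}
    - {"translation":[0,0,0],"turn":[0,0,0],"hand":0}

```text
time: 7.55
ee_pos: [0.3548, 0.2897, 0.0492]
eef_rot: [0.051, 0.999, 0.001, 0.002]
ft_force: [-0.8, 0.3, 0.2]
width: 0.0176
```

```bash
python3 st.py
```

```text
t 7.55 tcp [0.3548 0.2897 0.0492] xyaw 174.13 x [-0.9948  0.1023 -0.0029] z [ 0.0032  0.0025 -1.    ] F [-0.8  0.3  0.2] T [ 0.1  -0.2  -0.02] w 0.0176 q [ 0.14  0.34 -1.02  2.05  0.36  0.94  0.4 ]
tip [0.4732 0.2775 0.0451] depth in slot mm 1.3
```

apply_moves:
  deltas:
    - {"translation":[0.006,-0.0006,0],"turn":[0,0,0],"hand":0}
    - {"translation":[0.006,-0.0006,0],"turn":[0,0,0],"hand":0}
    - {"translation":[0,0,0],"turn":[0,0,0],"hand":0}

```text
time: 7.85
ee_pos: [0.3679, 0.2884, 0.0492]
eef_rot: [0.051, 0.999, 0.001, 0.001]
ft_force: [-0.8, -0.6, -1.1]
width: 0.0176
```

```bash
python3 st.py
```

```text
t 7.85 tcp [0.3679 0.2884 0.0492] xyaw 174.12 x [-0.9947  0.1024 -0.0028] z [ 0.003   0.0025 -1.    ] F [-0.8 -0.6 -1.1] T [ 0.05 -0.12 -0.04] w 0.0176 q [ 0.14  0.36 -1.    2.03  0.37  0.95  0.42]
tip [0.4863 0.2762 0.045 ] depth in slot mm 14.5
```

The blade is 14.5 mm into the slot with no contact force. I'll lift.

apply_moves:
  deltas:
    - {"translation":[0,0,0.006],"turn":[0,0,0],"hand":0}
    - {"translation":[0,0,0.006],"turn":[0,0,0],"hand":0}
    - {"translation":[0,0,0.006],"turn":[0,0,0],"hand":0}
    - {"translation":[0,0,0],"turn":[0,0,0],"hand":0}

```text
time: 8.25
ee_pos: [0.3671, 0.2881, 0.0686]
eef_rot: [0.051, 0.999, 0.001, 0.001]
ft_force: [0.2, -0.4, -1.8]
width: 0.0173
```

```bash
python3 st.py
```

```text
t 8.25 tcp [0.3671 0.2881 0.0686] xyaw 174.14 x [-0.9948  0.102  -0.0017] z [ 0.0019  0.0019 -1.    ] F [ 0.2 -0.4 -1.8] T [ 0.03 -0.1  -0.02] w 0.0173 q [ 0.17  0.32 -1.03  2.01  0.33  0.98  0.45]
tip [0.4855 0.276  0.0643] depth in slot mm 13.8
```

apply_moves:
  deltas:
    - {"translation":[0.003,-0.0003,0.009],"turn":[0,0,0],"hand":0}
    - {"translation":[0.003,-0.0003,0.009],"turn":[0,0,0],"hand":0}
    - {"translation":[0.004,-0.0004,0.009],"turn":[0,0,0],"hand":0}
    - {"translation":[0.004,-0.0004,0.009],"turn":[0,0,0],"hand":0}
    - {"translation":[0.004,-0.0004,0.009],"turn":[0,0,0],"hand":0}

```text
time: 8.75
ee_pos: [0.3845, 0.2861, 0.1167]
eef_rot: [0.05, 0.999, 0.0, -0.0]
ft_force: [0.4, -0.1, -3.1]
width: 0.0175
```

```bash
cat >> st.py <<'E'
d=(t-[.609,.265,.05])@e;hh=t[2]+.0015-.05;print("tip rel hinge mm",(d*1000).round(1),(hh*1000).round(1),"r",(np.hypot(d,hh)*1000).round(1),"lid angle",np.degrees(np.arctan2(hh,-d)).round(1))
E
python3 st.py
python3 - <<'E'
from h import *
cv2.imwrite("pics/s4.png",cv2.resize(camera("scene")[200:420,260:560,::-1],(800,587)))
E
```

```text
t 8.75 tcp [0.3845 0.2861 0.1167] xyaw 174.24 x [-9.950e-01  1.003e-01  5.000e-04] z [-5.e-04  7.e-04 -1.e+00] F [ 0.4 -0.1 -3.1] T [ 0.11  0.05 -0.08] w 0.0175 q [ 0.22  0.27 -1.05  1.94  0.27  1.08  0.53]
tip [0.5029 0.2741 0.1121] depth in slot mm 31.3
tip rel hinge mm -106.5 63.6 r 124.0 lid angle 30.9
```

View pics/s4.png

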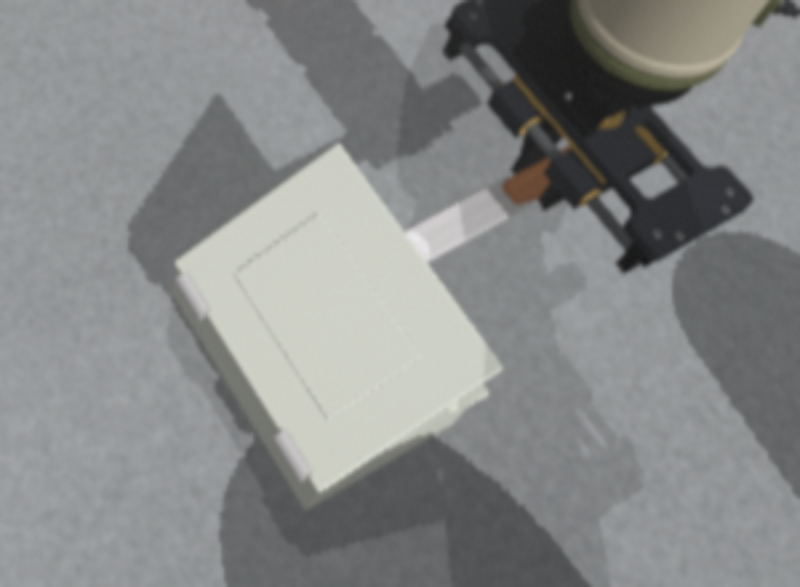

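The lid is up about 30°, with the blade under the lip at (415,245) and the gripper well clear. I'll continue along the arc.

apply_moves:
  deltas:
    - {"translation":[0.005,-0.0005,0.006],"turn":[0,0,0],"hand":0}
    - {"translation":[0.005,-0.0005,0.005],"turn":[0,0,0],"hand":0}
    - {"translation":[0.005,-0.0005,0.005],"turn":[0,0,0],"hand":0}
    - {"translation":[0.006,-0.0006,0.004],"turn":[0,0,0],"hand":0}
    - {"translation":[0.006,-0.0006,0.004],"turn":[0,0,0],"hand":0}

```text
time: 9.3
ee_pos: [0.4146, 0.2835, 0.1441]
eef_rot: [0.05, 0.999, 0.001, 0.001]
ft_force: [-1.6, 0.0, -1.3]
width: 0.0174
```

```bash
python3 st.py
```

```text
t 9.3 tcp [0.4146 0.2835 0.1441] xyaw 174.23 x [-0.9949  0.1005 -0.001 ] z [ 0.0011  0.0015 -1.    ] F [-1.6  0.  -1.3] T [ 0.15  0.35 -0.02] w 0.0174 q [ 0.24  0.29 -1.04  1.86  0.27  1.15  0.57]
tip [0.5331 0.2716 0.1397] depth in slot mm 61.5
tip rel hinge mm -76.2 91.2 r 118.9 lid angle 50.1
```

apply_moves:
  deltas:
    - {"translation":[0.006,-0.0006,0.003],"turn":[0,0,0],"hand":0}
    - {"translation":[0.007,-0.0007,0.003],"turn":[0,0,0],"hand":0}
    - {"translation":[0.007,-0.0007,0.002],"turn":[0,0,0],"hand":0}
    - {"translation":[0.007,-0.0007,0.001],"turn":[0,0,0],"hand":0}
    - {"translation":[0.007,-0.0007,0.001],"turn":[0,0,0],"hand":0}

```text
time: 9.8
ee_pos: [0.452, 0.2799, 0.1551]
eef_rot: [0.05, 0.999, 0.001, 0.001]
ft_force: [-2.0, -0.3, -0.4]
width: 0.0171
```

```bash
python3 st.py
```

```text
t 9.8 tcp [0.452  0.2799 0.1551] xyaw 174.21 x [-0.9949  0.1008 -0.001 ] z [ 0.0012  0.0018 -1.    ] F [-2.  -0.3 -0.4] T [0.14 0.3  0.02] w 0.0171 q [ 0.22  0.35 -1.01  1.77  0.32  1.19  0.59]
tip [0.5704 0.2679 0.1507] depth in slot mm 99.0
tip rel hinge mm -38.7 102.2 r 109.3 lid angle 69.3
```

apply_moves:
  deltas:
    - {"translation":[0.007,-0.0007,0],"turn":[0,0,0],"hand":0}
    - {"translation":[0.008,-0.0008,0],"turn":[0,0,0],"hand":0}
    - {"translation":[0.008,-0.0008,0],"turn":[0,0,0],"hand":0}
    - {"translation":[0.008,-0.0008,0],"turn":[0,0,0],"hand":0}
    - {"translation":[0.008,-0.0008,0],"turn":[0,0,0],"hand":0}

```text
time: 10.3
ee_pos: [0.4947, 0.2756, 0.1549]
eef_rot: [0.051, 0.999, 0.001, 0.001]
ft_force: [-1.9, 0.2, 1.0]
width: 0.0176
```

apply_moves:
  deltas:
    - {"translation":[0.007,-0.0007,0],"turn":[0,0,0],"hand":0}
    - {"translation":[0.007,-0.0007,0],"turn":[0,0,0],"hand":0}
    - {"translation":[0.007,-0.0007,0],"turn":[0,0,0],"hand":0}
    - {"translation":[0.006,-0.0006,0],"turn":[0,0,0],"hand":0}
    - {"translation":[0,0,0],"turn":[0,0,0],"hand":0}

```text
time: 10.8
ee_pos: [0.5253, 0.272, 0.1543]
eef_rot: [0.051, 0.999, 0.001, 0.0]
ft_force: [-0.1, 0.5, -1.2]
width: 0.0174
```

```bash
python3 st.py
python3 - <<'E'
from h import *
a=camera("scene")[:,:,::-1];b=camera("top")[:,:,::-1]
cv2.imwrite("pics/s5.png",np.hstack([cv2.resize(a[180:420,260:560],(400,320)),cv2.resize(b[100:260,80:280],(400,320))]))
E
```

```text
t 10.8 tcp [0.5253 0.272  0.1543] xyaw 174.13 x [-9.948e-01  1.023e-01 -5.000e-04] z [ 7.0e-04  1.8e-03 -1.0e+00] F [-0.1  0.5 -1.2] T [ 0.12 -0.16 -0.02] w 0.0174 q [ 0.18  0.48 -0.94  1.62  0.4   1.25  0.63]
tip [0.6437 0.2599 0.1498] depth in slot mm 172.7
tip rel hinge mm 35.0 101.3 r 107.2 lid angle 109.1
```

View pics/s5.png

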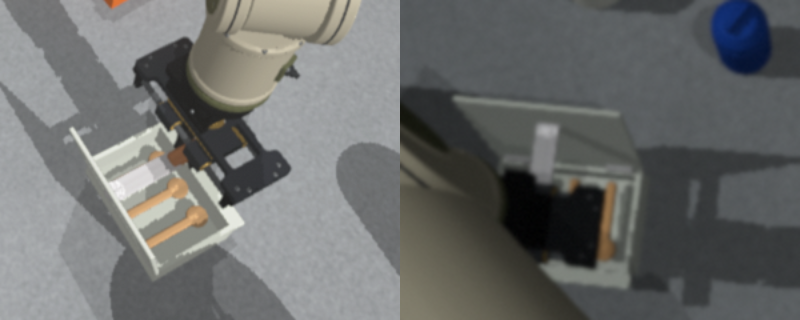

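The lid stands past upright at about 109° and the blade carries almost no load. I'll retreat straight back, raise, then look at the lid again.

apply_moves:
  deltas:
    - {"translation":[-0.01,0.001,0],"turn":[0,0,0],"hand":0}
    - {"translation":[-0.02,0.002,0],"turn":[0,0,0],"hand":0}
    - {"translation":[-0.025,0.0025,0],"turn":[0,0,0],"hand":0}
    - {"translation":[-0.025,0.0025,0.01],"turn":[0,0,0],"hand":0}
    - {"translation":[0,0,0.03],"turn":[0,0,0],"hand":0}

```text
time: 11.4
ee_pos: [0.4371, 0.2796, 0.1916]
eef_rot: [0.05, 0.999, -0.001, -0.002]
ft_force: [1.3, -0.8, 0.2]
width: 0.0175
```

apply_moves:
  deltas:
    - {"translation":[0,-0.02,0.02],"turn":[0,0,0],"hand":0}
    - {"translation":[0.0,-0.035,0],"turn":[0,0,0.018],"hand":0}
    - {"translation":[0.0,-0.042,0],"turn":[0,0,0.018],"hand":0}
    - {"translation":[0.01,-0.042,0],"turn":[0,0,0.018],"hand":0}
    - {"translation":[0.01,-0.042,0],"turn":[0,0,0.018],"hand":0}

```text
time: 11.9
ee_pos: [0.4509, 0.1024, 0.216]
eef_rot: [0.005, 1.0, -0.002, 0.003]
ft_force: [0.6, -0.0, -0.6]
width: 0.0174
```

```bash
python3 st.py
python3 - <<'E'
from h import *
b=camera("top")[:,:,::-1];cv2.imwrite("pics/t6.png",b)
E
```

```text
t 11.9 tcp [0.4509 0.1024 0.216 ] xyaw 179.41 x [-0.9999  0.0103 -0.0054] z [ 0.0054 -0.0033 -1.    ] F [ 0.6 -0.  -0.6] T [ 0.1  -0.21  0.02] w 0.0174 q [ 0.66  0.04 -0.98  1.86  0.04  1.25  1.22]
tip [0.5699 0.1011 0.2121] depth in slot mm 115.4
tip rel hinge mm -22.3 163.6 r 165.1 lid angle 82.2
```

View pics/t6.png

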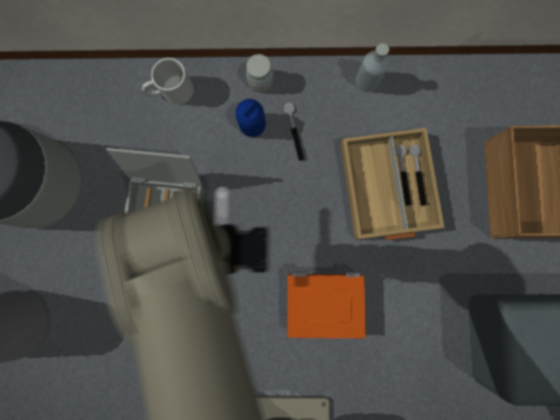

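The lid stays open, with its upper edge at (110–195, 150–157). The dispenser and spoons are untouched. I'll move over the lane.

apply_moves:
  deltas:
    - {"translation":[0.016,-0.042,0],"turn":[0,0,0.017],"hand":0}
    - {"translation":[0.016,-0.042,0],"turn":[0,0,0.017],"hand":0}
    - {"translation":[0.016,-0.042,0],"turn":[0,0,0.017],"hand":0}
    - {"translation":[0.016,-0.042,0],"turn":[0,0,0.017],"hand":0}
    - {"translation":[0.016,-0.042,0],"turn":[0,0,0.017],"hand":0}

```text
time: 12.45
ee_pos: [0.5293, -0.1141, 0.2168]
eef_rot: [-0.039, 0.999, -0.006, 0.004]
ft_force: [1.1, 1.0, -0.8]
width: 0.0173
```

apply_moves:
  deltas:
    - {"translation":[0.016,-0.042,-0.01],"turn":[0,0,0.017],"hand":0}
    - {"translation":[0.016,-0.042,-0.03],"turn":[0,0,0.017],"hand":0}
    - {"translation":[0.01,-0.025,-0.03],"turn":[0,0,0.012],"hand":0}
    - {"translation":[0,0,-0.02],"turn":[0,0,0],"hand":0}
    - {"translation":[0,0,0],"turn":[0,0,0],"hand":0}

```text
time: 12.95
ee_pos: [0.5699, -0.2288, 0.1267]
eef_rot: [-0.059, 0.998, -0.008, 0.006]
ft_force: [-0.5, 1.3, -0.8]
width: 0.0176
```

```bash
python3 st.py
python3 - <<'E'
from h import *
c=calibration("wrist");w=camera("wrist")[:,:,::-1];ct=calibration("top");b=camera("top")[:,:,::-1].copy()
# drawer model: rim corners and lane corners at estimate
D=np.array([.610,-.2675]);th=np.radians(7.3);X=np.array([np.cos(th),np.sin(th)]);Y=np.array([-X[1],X[0]])
L=[np.r_[D+X*a+Y*y,.045] for a,y in((-.12,-.1),(.12,-.1),(.12,.1),(-.12,.1))]+[np.r_[D+X*a+Y*y,.008] for a,y in((-.112,-.0165),(.112,-.0165),(.112,.092),(-.112,.092))]
w=w.copy()
for p in proj(ct,L):cv2.circle(b,tuple(map(int,p.round())),1,(0,0,255),-1)
for p in proj(c,L):cv2.circle(w,tuple(map(int,p.round())),4,(0,0,255),-1)
cv2.imwrite("pics/d7.png",np.hstack([cv2.resize(b[110:260,260:460],(400,300),interpolation=cv2.INTER_CUBIC),cv2.resize(w,(400,300))]))
E
```

```text
t 12.95 tcp [ 0.5699 -0.2288  0.1267] xyaw -173.2 x [-0.9929 -0.1184 -0.0109] z [ 0.0128 -0.0151 -0.9998] F [-0.5  1.3 -0.8] T [ 0.2  -0.09 -0.05] w 0.0176 q [ 0.85  0.47 -0.71  1.61  0.34  1.17  1.76]
tip [ 0.6881 -0.2148  0.1235] depth in slot mm 264.9
tip rel hinge mm 127.1 75.0 r 147.6 lid angle 149.5
```

View pics/d7.png

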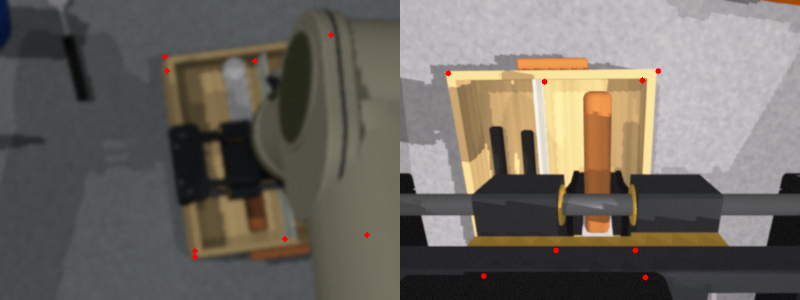

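The predicted rim corners match the wrist view at (448,72) and (658,70), and the handle is inside the wide lane. I'll level the tool and lower.

apply_moves:
  deltas:
    - {"translation":[0.004,-0.002,-0.02],"turn":[0.014,0.012,0.009],"hand":0}
    - {"translation":[0.003,-0.002,-0.02],"turn":[0,0,0],"hand":0}
    - {"translation":[0,0,-0.02],"turn":[0,0,0],"hand":0}
    - {"translation":[0,0,-0.015],"turn":[0,0,0],"hand":0}
    - {"translation":[0,0,0],"turn":[0,0,0],"hand":0}

```text
time: 13.55
ee_pos: [0.5822, -0.2297, 0.0596]
eef_rot: [-0.066, 0.998, -0.004, 0.007]
ft_force: [-0.1, 0.0, -0.7]
width: 0.0176
```

```bash
python3 st.py|head -1
```

```text
t 13.55 tcp [ 0.5822 -0.2297  0.0596] xyaw -172.4 x [-0.9911 -0.1322 -0.0141] z [ 0.0152 -0.0077 -0.9999] F [-0.1  0.  -0.7] T [ 0.15 -0.1   0.  ] w 0.0176 q [ 0.82  0.57 -0.68  1.63  0.4   1.07  1.73]
```

apply_moves:
  deltas:
    - {"translation":[-0.004,-0.003,-0.01],"turn":[0.008,0.015,0],"hand":0}
    - {"translation":[0,0,-0.008],"turn":[0,0,0],"hand":0}
    - {"translation":[0,0,-0.005],"turn":[0,0,0],"hand":0}
    - {"translation":[0,0,0],"turn":[0,0,0],"hand":0}

```text
time: 13.95
ee_pos: [0.5791, -0.2329, 0.0371]
eef_rot: [-0.066, 0.998, -0.0, 0.001]
ft_force: [0.4, 0.3, -0.8]
width: 0.0176
```

```bash
python3 st.py|head -1
```

```text
t 13.95 tcp [ 0.5791 -0.2329  0.0371] xyaw -172.4 x [-0.9912 -0.1323 -0.0017] z [ 1.8e-03 -4.0e-04 -1.0e+00] F [ 0.4  0.3 -0.8] T [ 0.07 -0.11 -0.  ] w 0.0176 q [ 0.81  0.6  -0.66  1.63  0.42  1.05  1.73]
```

Level and on target. I'll lower gently to contact, expecting a TCP height of about 0.0225.

apply_moves:
  deltas:
    - {"translation":[0,0,-0.005],"turn":[0,0,0],"hand":0}
    - {"translation":[0,0,-0.004],"turn":[0,0,0],"hand":0}
    - {"translation":[0,0,-0.002],"turn":[0,0,0],"hand":0}
    - {"translation":[0,0,0],"turn":[0,0,0],"hand":0}

```text
time: 14.35
ee_pos: [0.5796, -0.233, 0.026]
eef_rot: [-0.066, 0.998, -0.001, 0.001]
ft_force: [0.1, -0.6, 0.2]
width: 0.0176
```

```bash
python3 st.py|head -1
```

```text
t 14.35 tcp [ 0.5796 -0.233   0.026 ] xyaw -172.4 x [-0.9912 -0.1323 -0.0029] z [ 3.e-03 -8.e-04 -1.e+00] F [ 0.1 -0.6  0.2] T [ 0.12 -0.13 -0.05] w 0.0176 q [ 0.81  0.62 -0.66  1.64  0.43  1.03  1.72]
```

apply_moves:
  deltas:
    - {"translation":[0,0,-0.003],"turn":[0,0.003,0],"hand":0}
    - {"translation":[0,0,-0.001],"turn":[0,0,0],"hand":0}
    - {"translation":[0,0,0],"turn":[0,0,0],"hand":0}

```text
time: 14.65
ee_pos: [0.5798, -0.233, 0.0227]
eef_rot: [-0.066, 0.998, -0.001, -0.0]
ft_force: [-0.1, 0.5, -1.3]
width: 0.0177
```

```bash
python3 st.py|head -1
```

```text
t 14.65 tcp [ 0.5798 -0.233   0.0227] xyaw -172.4 x [-9.912e-01 -1.323e-01  4.000e-04] z [-2.0e-04 -1.4e-03 -1.0e+00] F [-0.1  0.5 -1.3] T [ 0.07 -0.06 -0.04] w 0.0177 q [ 0.8   0.62 -0.65  1.64  0.43  1.03  1.72]
```

apply_moves:
  deltas:
    - {"translation":[0,0,-0.0015],"turn":[0,0,0],"hand":0}
    - {"translation":[0,0,0],"turn":[0,0,0],"hand":0}

```text
time: 14.85
ee_pos: [0.5801, -0.2331, 0.023]
eef_rot: [-0.066, 0.998, -0.001, -0.0]
ft_force: [0.1, 0.4, -1.2]
width: 0.0176
```

apply_moves:
  deltas:
    - {"translation":[0,0,-0.003],"turn":[0,0,0],"hand":0}
    - {"translation":[0,0,0],"turn":[0,0,0],"hand":0}

```text
time: 15.05
ee_pos: [0.5808, -0.2332, 0.0232]
eef_rot: [-0.066, 0.998, -0.002, 0.0]
ft_force: [-0.3, -0.4, -0.8]
width: 0.017
```

apply_moves:
  deltas:
    - {"translation":[-0.0005,0,-0.002],"turn":[0,0,0],"hand":0}
    - {"translation":[0,0,-0.002],"turn":[0,0,0],"hand":0}
    - {"translation":[0,0,-0.002],"turn":[0,0,0],"hand":0}

```text
time: 15.35
ee_pos: [0.5811, -0.2333, 0.0225]
eef_rot: [-0.066, 0.998, -0.003, 0.0]
ft_force: [-12.7, 2.6, 25.5]
width: 0.0174
```

```bash
python3 st.py|head -1
```

```text
t 15.35 tcp [ 0.5811 -0.2333  0.0225] xyaw -172.44 x [-9.913e-01 -1.315e-01  1.000e-04] z [ 7.0e-04 -6.5e-03 -1.0e+00] F [-12.7   2.6  25.5] T [ 0.96  2.81 -0.01] w 0.0174 q [ 0.8   0.62 -0.65  1.64  0.43  1.03  1.71]
```

Contact with the floor is confirmed. I'll ease off and open a little.

apply_moves:
  deltas:
    - {"translation":[0,0,0.001],"turn":[0.006,0,0],"hand":0}
    - {"translation":[0,0,0],"turn":[0,0,0],"hand":0}

```text
time: 15.55
ee_pos: [0.5812, -0.2334, 0.0238]
eef_rot: [-0.066, 0.998, -0.001, 0.001]
ft_force: [-0.0, -0.7, -0.8]
width: 0.0175
```

```bash
python3 st.py|head -1
```

```text
t 15.55 tcp [ 0.5812 -0.2334  0.0238] xyaw -172.44 x [-0.9913 -0.1315 -0.0012] z [ 1.4e-03 -9.0e-04 -1.0e+00] F [-0.  -0.7 -0.8] T [ 0.08 -0.12 -0.03] w 0.0175 q [ 0.8   0.62 -0.65  1.63  0.43  1.03  1.72]
```

apply_moves:
  deltas:
    - {"translation":[0,0,-0.0015],"turn":[0,0,0],"hand":0}
    - {"translation":[0,0,-0.001],"turn":[0,0,0],"hand":0}
    - {"translation":[0,0,0],"turn":[0,0,0],"hand":0.022}
    - {"translation":[0,0,0],"turn":[0,0,0],"hand":0.028}
    - {"translation":[0,0,0],"turn":[0,0,0],"hand":0.034}

```text
time: 16.05
ee_pos: [0.5819, -0.2348, 0.0226]
eef_rot: [-0.065, 0.998, -0.002, 0.001]
ft_force: [0.2, -2.9, 4.0]
width: 0.0292
```

apply_moves:
  deltas:
    - {"translation":[0,0,0],"turn":[0,0,0],"hand":0.036}
    - {"translation":[0,0,0.01],"turn":[0,0,0],"hand":0.036}
    - {"translation":[0,0,0.03],"turn":[0,0,0],"hand":0.036}
    - {"translation":[0,0,0.04],"turn":[0,0,0],"hand":0.036}
    - {"translation":[0,0,0.04],"turn":[0,0,0],"hand":0.036}

```text
time: 16.55
ee_pos: [0.5772, -0.2319, 0.1398]
eef_rot: [-0.066, 0.998, 0.002, -0.005]
ft_force: [0.2, -0.7, -0.1]
width: 0.0358
```

apply_moves:
  deltas:
    - {"translation":[-0.01,0,0.04],"turn":[0,0,0],"hand":0.036}
    - {"translation":[-0.03,0.02,0.02],"turn":[0,0,0],"hand":0.036}
    - {"translation":[-0.03,0.02,0],"turn":[0,0,0],"hand":0.036}
    - {"translation":[-0.03,0.02,0],"turn":[0,0,0],"hand":0.036}
    - {"translation":[-0.02,0.02,0],"turn":[0,0,0],"hand":0.036}

```text
time: 17.05
ee_pos: [0.4571, -0.1478, 0.2084]
eef_rot: [-0.067, 0.998, 0.003, -0.001]
ft_force: [0.5, 0.6, 1.2]
width: 0.036
```

```bash
python3 st.py|head -1
python3 - <<'E'
from h import *
a=camera("scene")[:,:,::-1];b=camera("top")[:,:,::-1]
cv2.imwrite("pics/f8.png",np.hstack([cv2.resize(a,(400,300)),cv2.resize(b[60:300,90:460],(400,260))[:,:].copy() if 0 else cv2.resize(b[60:300,110:430],(400,300))]))
E
```

```text
t 17.05 tcp [ 0.4571 -0.1478  0.2084] xyaw -172.33 x [-9.911e-01 -1.335e-01  7.000e-04] z [-0.0014  0.0052 -1.    ] F [0.5 0.6 1.2] T [ 0.15 -0.18 -0.03] w 0.036 q [ 1.01  0.1  -0.82  1.83  0.07  1.25  1.88]
```

View pics/f8.png

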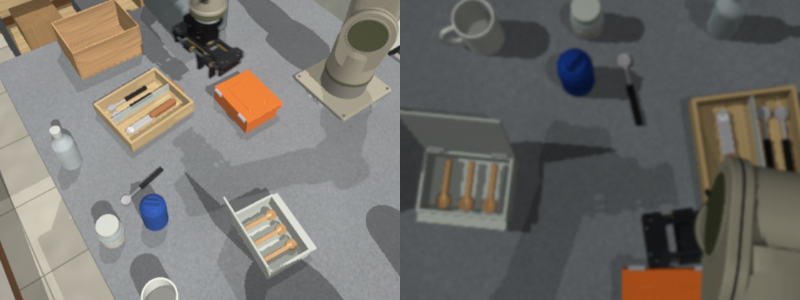

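The left view shows the spreader in the wide lane at about (150,117), the lid open, and the dispenser and spoons where they were. I'll take one enlarged look to check it lies flat.

```bash
python3 - <<'E'
from h import *
cv2.imwrite("pics/f9.png",cv2.resize(camera("scene")[85:215,120:290,::-1],(785,600),interpolation=cv2.INTER_CUBIC))
E
```

```text
(no output)
```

View pics/f9.png

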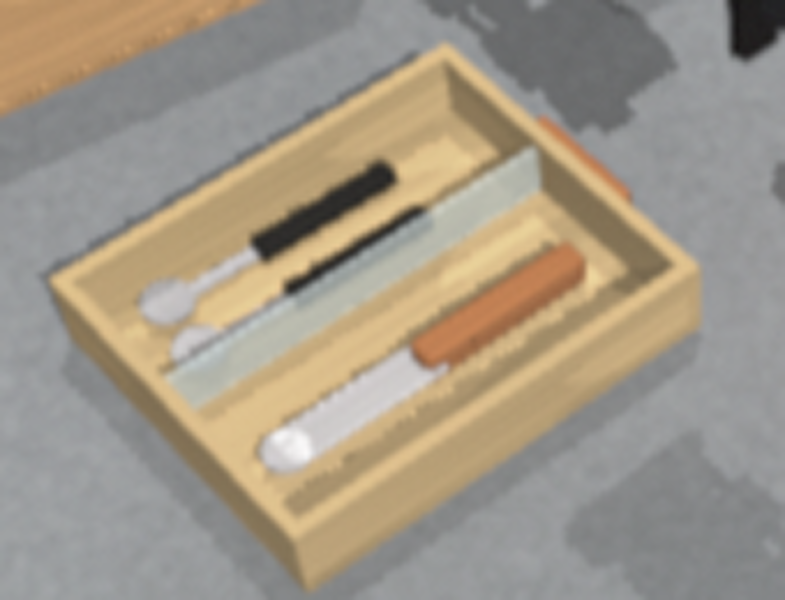

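The spreader lies flat in the lane, tip at (285,450) and butt at (575,260), clear of the walls. I'll hand in the job.

```bash
python3 -c "
from bench import order;print(order.close_job())"
```

```text
the job is handed in; nothing more can be done
None
```

The job is done and handed in at about 17 s of robot time. The spreader is in the wide lane and the white case's lid is standing open.

- **Prising:** I gripped the spreader's wooden handle, slid the blade 14.5 mm into the slot and lifted the lid with the blade. The blade pushed it over to about 109°, and it stayed there once the blade was withdrawn.
- **Placing:** I lowered the spreader level onto the floor of the wide lane, released it and backed the gripper away.
- **Last checks:** The final pictures show the lid open and the spreader flat and clear of the walls and divider. The dispenser and all three spoons look undisturbed. The robot was touching nothing.
- **What went less smoothly:** My first grip was too high, so I opened and gripped again lower. While setting the spreader down, the wrist force briefly reached about 28 N (25 N of it vertical), so I eased off before opening. That is well under the 120 N limit.

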